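Set up the fruit firmness tester for the next apple

TASK

Get the firmness tester ready for its apple, in this order: swing the red cam lever out to free the cradle, push the cradle with the apple along its guide until it is fully home against the end stop under the probe, and swing the lever all the way back to lock it. Then turn the load sleeve on top of the head to 6 and finally press the green start button. Keep the apple in its cup and do not disturb the other things on the bench.

Things in the scene. Friction and masses are not known exactly. Their poses are not given: they have to be found in the camera images.
- tester: blue fruit firmness tester, fixed to the bench. Base plate from x = -95 to +115 mm, y = -210 to +210 mm, 30 mm high; origin on its underside, on the centre line of the cradle's guide; z up. The cradle slides along its +y. The column stands at x = 63 to 113, y = 100 to 160 mm and is not higher than the head
- cradle (a joint): travel (m) of the aluminium cradle slide along the tester's +y: 0.15 = fully home against the stop, apple under the probe; starts at 0. Needs about 2 N when the cam lever is free, will not slide when it is locked
- push_post (a point): top centre of the orange upright post on the cradle, 50 mm wide (tester x), 12 mm thick (tester y), its top 95 mm above the bench, standing on the slide whose top is 42 mm above the bench. The post is 140 mm behind (-y) the apple cup; push its -y face
- cup (a point): centre of the floor of the white apple cup on the cradle (outer radius 30 mm, rim 56 mm above the bench)
- apple: red apple, 72 mm across, about 0.18 kg, loose in the cradle's cup; origin at its centre, 81 mm above the bench; its top is 117 mm above the bench
- lever (a joint): angle (rad) of the red cam lever, which swings level about an upright pivot beside the guide: 0 = locked (points 30 degrees outward of the tester's -y), 1.31 = free (swung counter-clockwise seen from above, now pointing away from the guide, to the tester's +x). It stays where left; the part near locked is stiffer (up to about 12 N at the knob) and snaps over centre
- lever_pivot (a point): the lever's pivot axis on the base's top, 30 mm above the bench (tester x = 65 mm, y = -60 mm)
- lever_knob (a point): top centre of the red upright knob at the lever's end: 22 mm across, from 48 to 95 mm above the bench, 80 mm from the pivot
- sleeve (a joint): angle (rad) of the load sleeve, clockwise seen from above: 0 = value 0, then one click every 30 degrees (0.5236 rad) up to value 9 (4.712); value 6 is 3.1416. It starts somewhere from 0 to 4. Each click takes about 5 N at the lug
- sleeve_axis (a point): the load sleeve's upright axis at the top of the scale disc, 190 mm above the bench. The knurled metal sleeve is 48 mm across, top 234 mm above the bench. Round it on the disc are ticks for values 0 to 9, clockwise seen from above: 0 is broad and green, 5 broad and yellow, the others narrow and white; 6 is the white one just after yellow. The 90 degree gap from 9 to 0 faces tester +x
- probe (a point): tip of the steel probe under the head, 128 mm above the bench, at tester x = 0, y = 130 mm. The head arm above it is 145 to 175 mm above the bench; on it lies the black scale disc, radius 82 mm, top at 190 mm
- lug (a point): top of the sleeve's orange lug with a white line that points at the value: the lug is an arm 14 mm wide reaching out to 66 mm from the axis, from 196 to 226 mm above the bench; this point is on the line, 52 mm from the axis. At value 0 it points 45 degrees from tester +x towards -y
- start_button (a joint): how far (m) the green start button is pressed: 0 up, 0.006 fully down (5 N); it springs back
- start_button_top (a point): centre of the green button's top, 36 mm across, 52 mm above the bench when up; in a black housing on the front of the base
- weight: brass calibration weight, 32 mm across, 46 mm high, standing on the front of the base; leave alone; origin at its underside
- wash_bottle: white wash bottle, 64 mm across, 170 mm high, bystander; origin at its underside
- jar: amber jar with a blue cap, 70 mm across, 85 mm high, bystander; origin at its underside
- beaker: glass beaker, 76 mm across, 95 mm high, bystander; origin at its underside
- tray0: white tray 200 x 130 x 50 mm with two spare apples, bystander; origin at its underside

How it is judged:
On the way, in this order (a step that is already met when the one before it is completed fails the run):
1. the cam lever is swung out and frees the cradle (value of joint lever above 1.15 rad), for 0.1 s.
2. the cradle is fully home against the stop with the apple in its cup (value of joint cradle above 0.145 m and horizontal distance between apple and cup below 0.015 m and z of apple in the frame of cup below 0.06 m), for 0.1 s.
3. the lever is back in its locked place with the cradle still home (value of joint cradle above 0.145 m and value of joint lever below 0.15 rad), for 0.2 s.
4. the sleeve stands at 6 (value of joint sleeve between 2.99 and 3.29 rad), for 0.2 s.
5. the start button is pressed with the sleeve at 6 (all of step 3 and all of step 4 and value of joint start_button above 0.004 m), for 0.05 s.
At the end, for the whole second after the job is handed in: The cradle is home (within 5 mm of the stop), the lever locked (within 0.15 rad), the sleeve on 6 (within 0.15 rad), the apple at rest in its cup (within 15 mm of its centre) and the start button has been pressed and is up again (all of step 3 and all of step 4 and horizontal distance between apple and cup below 0.015 m and z of apple in the frame of cup below 0.06 m and linear speed of apple below 0.03 m/s and value of joint start_button below 0.002 m); the robot touches nothing.
It fails at once if the apple is knocked out of its cup (horizontal distance between apple and cup above 0.03 m).
It fails at once if the weight, wash bottle, jar, beaker or tray of apples is shifted by more than 30 mm (distance of any of weight, wash_bottle, jar, beaker, tray0 from where it was at the start of the episode above 0.03 m).
It also fails if it takes over 72 s, if anything falls off the work surface, if the arm or the gripper's body presses on something with over 40 N, if the wrist force passes 120 N, or if a joint passes its speed limit or range.

ROBOT

A 6-joint arm with a two-finger parallel gripper is mounted at the origin on the work surface. World frame = base frame: x ahead of the robot, y to its left, z up, the work surface at z = 0. Lengths are in m, angles in rad, forces in N, time in s.
With the tool pointing down it reaches from about 0.35 to 0.975 m from the base axis. Payload 4.9 kg.
Tool frame: the origin (TCP) lies midway between the tips of the shut fingers; the grasp point (between the pads) lies 19 mm behind it (ctrl.hold_point_z is the distance from the TCP to the grasp point, in m); z points along the fingers, y is the line along which they close (so a half turn about z gives the same grasp; the last joint's range is limited). The gripper opens to 85 mm and grips with 20 to 120 N. Pads are 22 mm wide; open, the fingers measure 114 mm over their backs; the gripper's body (76 mm by 85 mm) begins 54 mm behind the grasp point. The pads swing forward as they close: fully open they stand 13 mm farther back than shut.
Start: joints at [-1.304, 0.053, 1.613, -0, 1.476, -0.119], TCP at [0.235, -0.579, 0.231] pointing down, gripper open.
Joint ranges: [-3.01, 3.01], [-1.01, 2.22], [0.06, 2.58], [-1.02, 4.17], [0.09, 2.62], [-3.14, 3.14]. Speed limits (rad/s): [2.57, 2.57, 3.14, 3.14, 3.14, 3.14].

INTERFACE

Orientations are given as a rotation vector (axis times angle).
In Python, from station import status, viewer, finish_job, ctrl gives the robot as it stands.
- The arm moves only by the shell command python3 -m jog 'ROWS' [FORCE]. ROWS is JSON, a list of rows, each a list of 7 numbers: the turn, a rotation vector about the tool's x, y, z each as a share of 5 degrees, from -1 to 1, then the shift along the tool's x, y, z each as a share of 30 mm, from -1 to 1, then the opening, from -1 (shut) to 1 (fully open). A call has 1 to 5 rows; each row shifts and turns the commanded pose from where the row before left it, along the tool's axes as they then stand; what a row does not reach is not made up. A row lasts 1/8 s, in which the tool goes at most 62.5 mm and 10.7 degrees, less where a joint would pass 70% of its speed; a pose out of reach is approached as far as the arm can. A call with a number of a shift or a turn outside -1 to 1 is refused whole. A call with a gripper value outside its range is refused whole. The fingers move at their own pace and stop on an object; FORCE is the grip in N (left out, the last holds). Time passes only in rows, so rows that do not move let the fingers close. It gives the time, the measured TCP pose, the force, the opening and the grip force at its end, in the units of the state.
- status.get_obs(): the state, without advancing time (a new reading comes with each control period).
- viewer.get_image(name): name is "side" or "top"; returns a dict with "img" (480x640x3 uint8, red, green, blue), "fovy" (degrees; the focal length in pixels is half the picture's height over the tangent of half this angle, whatever the lens; pixels are square), "cx", "cy" (the principal point, pixels), "rvec" (rotation vector, rad) and "tvec" (3), from world to camera coordinates, as OpenCV has them. Camera axes: x right, y down, z forward; pixel columns grow to the right and rows downward; lengths in m; the calibration is good to about 2 mm. A picture is of the moment at which its call begins. There is no depth.
- finish_job(): hands the job in; it is judged then, once.
The state is a dict: "t": time; "q": joint angles; "dq": joint speeds; "effort": joint torques, N m; "tool_pos": TCP position; "tool_rot": TCP orientation; "contact_force": force on the tool from outside, world axes, zero at the start; "wrist_torque": the same for the moment, N m; "opening": finger opening in m; "grip_force": force on a finger pad.
Only numpy, scipy, OpenCV 4.12 (cv2) and the standard library are available. Lean on these libraries where they do the work, as an engineer would, in place of code of your own. Each camera call takes 0.05 s, during which the arm holds its last target. There are 200 camera calls.

## Working session

There is one attempt and no reset: what is moved stays moved. The work goes in short steps, Python scripts to look and compute and a shell command to move; the robot and the scene stay as the last step left them, time stands still between calls to the robot, and variables do not carry over. Pictures are saved under pics/ and viewed, at most 10 in all, crops included, and the job is handed in when it is done.

```bash
mkdir -p pics; ls; python3 - <<'E'
from station import status, viewer, ctrl
import cv2,json
for n in("side","top"):
    d=viewer.get_image(n);cv2.imwrite(f"pics/{n}0.png",d["img"][:,:,::-1]);print(n,d["fovy"],d["cx"],d["cy"],d["rvec"],d["tvec"],[k for k in d])
o=status.get_obs();print(o["t"],o["tool_pos"],o["tool_rot"],o["opening"],ctrl.hold_point_z)
E
```

```text
pics
side 55.06787684157503 323.4616491382619 242.155317359411 [ 0.98435924 -2.40376575  1.08920049] [0.42502424 0.37848788 0.90146806] ['img', 'fovy', 'cx', 'cy', 'rvec', 'tvec']
top 44.99952934817412 313.4841012658047 234.7892447175997 [ 2.21285275 -2.19171454  0.04929715] [-0.00255423  0.60107808  1.49216543] ['img', 'fovy', 'cx', 'cy', 'rvec', 'tvec']
0.1 [ 0.23504098 -0.57851192  0.23017652] [-3.08148477e+00 -6.01929337e-01  1.94163305e-04] 0.08540977753311599 0.0187
```

View pics/top0.png

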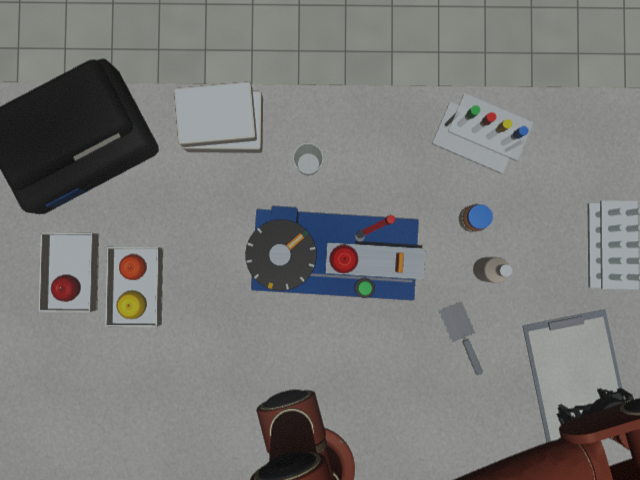

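View pics/side0.png

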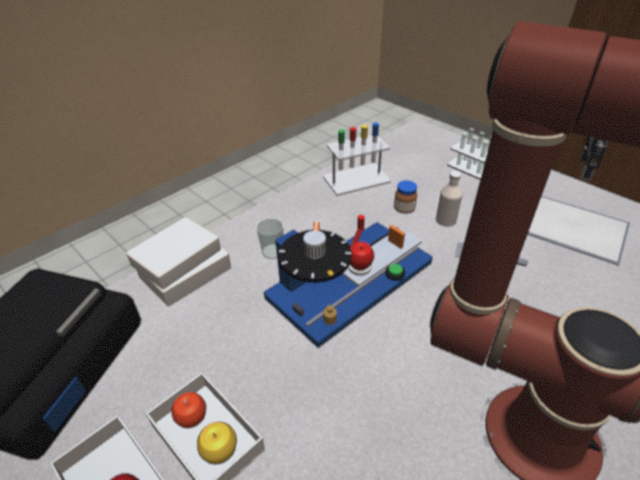

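Top view: the tester lies near the centre, its +y pointing image left and its +x image up. The disc is at (281,255), the lug points upper right at (295,241), and the knob is at (390,219). The post is at (401,262), the button at (365,288) and the apple at (344,259). The side view shows the brass weight at (330,314), on the front of the base towards its +y end. I'll take a magnified crop and fit the pose.

```bash
cat > h.py <<'E'
import cv2,numpy as np
from station import status,viewer
from scipy.spatial.transform import Rotation as R
def cam(n):
    d=viewer.get_image(n);f=240/np.tan(np.radians(d["fovy"])/2)
    d["K"]=np.array([[f,0,d["cx"]],[0,f,d["cy"]],[0,0,1]]);d["R"]=cv2.Rodrigues(np.array(d["rvec"]))[0];d["t"]=np.array(d["tvec"]);return d
def back(d,uv,z):
    r=d["R"].T@np.linalg.inv(d["K"])@[uv[0],uv[1],1];c=-d["R"].T@d["t"];return c+r*(z-c[2])/r[2]
def proj(d,p): 
    return cv2.projectPoints(np.atleast_2d(np.array(p,float)),d["R"],d["t"],d["K"],None)[0][:,0]
def blob(d,lo,hi,box):
    x0,y0,x1,y1=box;m=cv2.inRange(cv2.cvtColor(np.ascontiguousarray(d["img"][y0:y1,x0:x1]),cv2.COLOR_RGB2HSV),lo,hi)
    n,l,s,c=cv2.connectedComponentsWithStats(m);i=1+np.argmax(s[1:,4]);return c[i]+[x0,y0],s[i],
E
python3 - <<'E'
from h import *
d=cam("top")
cv2.imwrite("pics/crop1.png",cv2.resize(d["img"][195:310,240:430],None,fx=4.2,fy=4.2,interpolation=cv2.INTER_CUBIC)[:,:,::-1])
for n,lo,hi,box,z in [("button",(45,80,40),(75,255,255),(340,270,400,310),.052),("post",(8,120,80),(25,255,255),(385,245,415,280),.095),("lug",(8,120,80),(25,255,255),(255,225,310,275),.226),("apple",(0,150,40),(8,255,255),(325,240,362,276),.081)]:
    c,s=blob(d,lo,hi,box);print(n,c,s,back(d,c,z).round(4))
img=np.ascontiguousarray(d["img"][195:310,240:430]);m=cv2.inRange(cv2.cvtColor(img,cv2.COLOR_RGB2HSV),(100,120,30),(125,255,255))
p=np.argwhere(m)[:,::-1]+[240,195]
for s in [(1,1),(1,-1),(-1,1),(-1,-1)]:
    q=p[np.argmax(p@np.array(s))];print(s,q,back(d,q,.03).round(4))
E
```

```text
button [364.60714286 287.79166667] [ 18  11  14  15 168] [ 0.467  -0.1267  0.052 ]
post [400.35955056 262.21348315] [13  8  6 19 89] [ 0.5325 -0.21    0.095 ]
lug [296.54 242.54] [34 11 15 14 50] [0.5746 0.0415 0.226 ]
apple [343.77294686 259.43478261] [  6   7  26  25 414] [ 0.5379 -0.0721  0.081 ]
(1, 1) [413 298] [ 0.4411 -0.2527  0.03  ]
(1, -1) [417 220] [ 0.641  -0.2625  0.03  ]
(-1, 1) [252 289] [0.4602 0.1591 0.03  ]
(-1, -1) [257 210] [0.6627 0.149  0.03  ]
```

View pics/crop1.png

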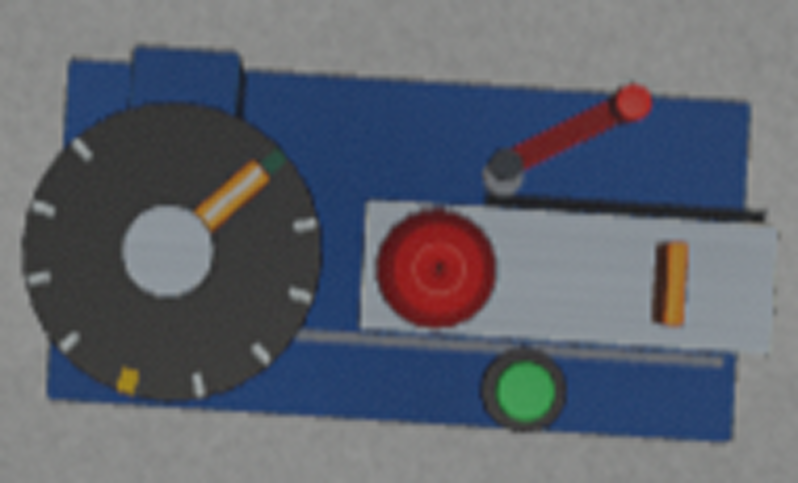

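The crop shows the lug at value 0, on the green tick. Tick 6 is directly opposite, at crop (70,341). Next I fit the pose.

```bash
cat >> h.py <<'E'
YAW,OX,OY=0,0,0
E
python3 - <<'E'
from h import *
from scipy.optimize import least_squares
d=cam("top")
uv=np.array([(68,58),(750,100),(733,441),(47,400),(168,251),(633,103)])/4.2+[240,195]-.4
P=np.array([(115,210,30),(115,-210,30),(-95,-210,30),(-95,210,30),(0,130,234),(105,-129.3,95)])/1000
T=lambda v,P:P@R.from_euler('z',v[2]).as_matrix().T+[v[0],v[1],0]
s=least_squares(lambda v:(proj(d,T(v,P))-uv).ravel(),[.54,-.05,-.05],loss='soft_l1');v=s.x
print(v,s.fun.reshape(-1,2).round(2))
inv=lambda p:(np.array(p)-[v[0],v[1],0])@R.from_euler('z',v[2]).as_matrix()
for n,p in dict(button=(.467,-.1267,.052),post=(.5325,-.21,.095),apple=(.5379,-.0721,.081),lug=(.5746,.0415,.226)).items():print(n,inv(p).round(4))
pw=back(d,np.array((677,284))/4.2+[239.6,194.6],.095);print("post",inv(pw))
open("h.py","a").write(f"V={v.tolist()}\n"+'''
RZ=R.from_euler('z',V[2]).as_matrix()
w=lambda x,y,z:RZ@np.array([x,y,z])/1000+[V[0],V[1],0]
''')
# weight, bystanders in side cam
b=cam("side");print("weight",inv(back(b,(330,314),.06)))
for n,c,z in [("jar",(480,216),.085),("bottle",(505,270),.17),("beaker",(308,150),.095)]:print(n,inv(back(d,c,z)).round(3))
E
python3 - <<'E'
from h import *
for n,p in dict(knob=(105,-129.3,95),pivot=(65,-60,30),post=(0,-160,95),axis=(0,130,234)).items():print(n,w(*p).round(4))
o=status.get_obs();print(o["t"],o["tool_pos"],R.from_rotvec(o["tool_rot"]).as_matrix().round(3),o["contact_force"])
E
```

```text
[ 0.54133274 -0.05109462 -0.05108693] [[-0.22 -0.06]
 [ 0.48 -0.14]
 [ 0.17  0.51]
 [-0.54  0.33]
 [-0.14 -0.03]
 [ 0.25 -0.63]]
button [-0.0704 -0.0793  0.052 ]
post [-0.0007 -0.1591  0.095 ]
apple [-0.0024 -0.0212  0.081 ]
lug [0.0285 0.0942 0.226 ]
post [-0.0006888  -0.16024277  0.095     ]
weight [-0.07551701  0.15139058  0.06      ]
jar [ 0.125 -0.352  0.085]
bottle [-0.004 -0.391  0.17 ]
beaker [0.262 0.084 0.095]
knob [ 0.6396 -0.1856  0.095 ]
pivot [ 0.6032 -0.1143  0.03  ]
post [ 0.5332 -0.2109  0.095 ]
axis [0.548  0.0787 0.234 ]
0.25 [ 0.23509649 -0.57876334  0.23070569] [[ 0.926  0.376 -0.   ]
 [ 0.376 -0.926  0.001]
 [ 0.    -0.001 -1.   ]] [0.42721071 0.11504093 0.4574814 ]
```

```bash
cat > pos.py <<'E'
from h import *
o=status.get_obs();p=RZ.T@(np.array(o["tool_pos"])-[V[0],V[1],0])*1000
m=RZ.T@R.from_rotvec(o["tool_rot"]).as_matrix()
print("t",round(o["t"],2),"P",p.round(1),"toolx",m[:,0].round(3),"z",m[:,2].round(3),"q",np.round(o["q"],2),"F",(RZ.T@o["contact_force"]).round(1),"op",round(o["opening"]*1e3,1),"g",round(o["grip_force"],1))
E
python3 -m jog '[[0,0,1,0,0,0,1],[0,0,1,0,0,0,1],[0,0,1,0,0,0,1],[0,0,1,0,0,0,1],[0,0,1,0,0,0,1]]'; python3 -m jog '[[0,0,0,0,0,0,1]]'; python3 pos.py
```

```text
t: 0.88
tool_pos: [0.2351, -0.5789, 0.2311]
tool_rot: [-3.14, 0.084, 0.0]
contact_force: [-0.7, -0.8, -0.0]
opening: 0.0852
grip_force: 0.0
t: 1.0
tool_pos: [0.2352, -0.579, 0.2311]
tool_rot: [-3.14, 0.078, 0.0]
contact_force: [-1.4, -0.0, -0.4]
opening: 0.0858
grip_force: 0.0
t 1.0 P [-278.8 -542.8  231.1] toolx [ 1.     0.002 -0.   ] z [-0.  0. -1.] q [-1.3   0.05  1.61  0.    1.48  0.32] F [-1.4 -0.1 -0.4] op 85.8 g 0.0
```

```bash
J="python3 -m jog"; 
python3 -m jog '[[0,0,0,0.92,-1,0,1],[0,0,0,0.92,-1,0,1],[0,0,0,0.92,-1,0,1],[0,0,0,0.92,-1,0,1],[0,0,0,0.92,-1,0,1]]' >/dev/null
python3 -m jog '[[0,0,0,0.92,-1,0,1],[0,0,0,0.92,-1,0,1],[0,0,0,0.92,-1,0,1],[0,0,0,0.92,-1,0,1],[0,0,0,0.92,-1,0,1]]' >/dev/null
python3 -m jog '[[0,0,0,0.92,-1,0,1],[0,0,0,0.92,-1,0,1],[0,0,0,0.92,-1,0,1],[0,0,0,0.83,-0.8,0,1],[0,0,0,0,0,0,1]]' >/dev/null
python3 -m jog '[[0,0,0,0,0,0,1],[0,0,0,0,0,0,1]]' >/dev/null; python3 pos.py
```

```text
t 3.12 P [ 104.1 -129.6  231.3] toolx [ 1. -0. -0.] z [-0. -0. -1.] q [-0.39  0.15  1.51 -0.    1.48  1.23] F [-0.5  0.6  0.3] op 85.4 g 0.0
```

```bash

python3 -m jog '[[0,0,0,0.03,0,1,1],[0,0,0,0,0,1,1],[0,0,0,0,0,1,1],[0,0,0,0,0,1,1],[0,0,0,0,0,1,1]]' >/dev/null
python3 -m jog '[[0,0,0,0,0,0.7,1],[0,0,0,0,0,0,1],[0,0,0,0,0,0,1]]'>/dev/null; python3 pos.py
python3 -m jog '[[0,0,0,0,0,0,-1],[0,0,0,0,0,0,-1],[0,0,0,0,0,0,-1],[0,0,0,0,0,0,-1],[0,0,0,0,0,0,-1]]' 40 >/dev/null; python3 pos.py
python3 - <<'E'
import numpy as np
# arc shifts in rows' units (tool x=+x, tool y=-y)
a=np.radians(np.linspace(-60,15,11));p=80*np.c_[np.cos(a),np.sin(a)];print((np.diff(p,axis=0)*[1,-1]/30).round(2).tolist())
E
```

```text
t 4.12 P [ 106.4 -129.2   61.8] toolx [1.    0.    0.002] z [ 0.002 -0.001 -1.   ] q [-0.39  0.3   1.63 -0.    1.21  1.23] F [ 0.2  0.5 -0.2] op 85.2 g 0.0
t 4.75 P [ 105.9 -129.3   60.8] toolx [1.    0.001 0.001] z [ 0.001 -0.001 -1.   ] q [-0.39  0.3   1.63 -0.    1.21  1.23] F [ 0.4 -2.6  1.8] op 21.0 g 39.8
[[0.29, -0.19], [0.26, -0.23], [0.23, -0.26], [0.19, -0.29], [0.15, -0.31], [0.11, -0.33], [0.07, -0.34], [0.02, -0.35], [-0.02, -0.35], [-0.07, -0.34]]
```

Gripped at 21 mm, as the knob should be. Swing out.

```bash

python3 -m jog '[[0,0,0,0.29,-0.19,0,-1],[0,0,0,0.26,-0.23,0,-1],[0,0,0,0.23,-0.26,0,-1],[0,0,0,0.19,-0.29,0,-1],[0,0,0,0.15,-0.31,0,-1]]' 60 >/dev/null; python3 pos.py
python3 -m jog '[[0,0,0,0.11,-0.33,0,-1],[0,0,0,0.07,-0.34,0,-1],[0,0,0,0.02,-0.35,0,-1],[0,0,0,-0.02,-0.35,0,-1],[0,0,0,-0.07,-0.32,0,-1]]' >/dev/null
python3 -m jog '[[0,0,0,0,0,0,-1],[0,0,0,0,0,0,-1],[0,0,0,0,0,0,-1]]'>/dev/null;python3 pos.py
```

```text
t 5.38 P [143.4 -95.8  61.4] toolx [1.    0.001 0.012] z [ 0.012 -0.011 -1.   ] q [-0.33  0.35  1.56 -0.01  1.21  1.3 ] F [ 13.8 -21.7  -6.7] op 20.6 g 59.7
t 6.38 P [158.5 -39.6  64.5] toolx [ 0.999 -0.001  0.043] z [ 0.043 -0.002 -0.999] q [-0.25  0.35  1.56  0.01  1.19  1.37] F [ 51.7  -0.2 -22.4] op 12.3 g 59.3
```

```bash

python3 -m jog '[[0,0,0,0,0,0,0],[0,0,0,0,0,0,0],[0,0,0,0,0,0,0],[0,0,0,0,0,0,0]]' 30 >/dev/null;python3 pos.py
python3 - <<'E'
from h import *
d=cam("top");print("cradle post",(RZ.T@(back(d,blob(d,(8,120,80),(25,255,255),(385,245,415,280))[0],.095)-[V[0],V[1],0])).round(3))
cv2.imwrite("pics/t2.png",cv2.resize(d["img"][160:310,250:430],None,fx=4,fy=4,interpolation=cv2.INTER_CUBIC)[:,:,::-1])
print(4*(proj(d,[w(142,-39,95),w(143,-96,95)])-[250,160]))
E
```

```text
t 6.88 P [141.7 -39.4  59.7] toolx [ 1.     0.    -0.001] z [-0.001  0.    -1.   ] q [-0.25  0.35  1.58  0.    1.22  1.37] F [-0.5 -0.  -1. ] op 42.4 g 0.0
cradle post [-0.    -0.159  0.095]
[[419.06412952 165.13305426]
 [511.63557244 169.14402117]]
```

View pics/t2.png

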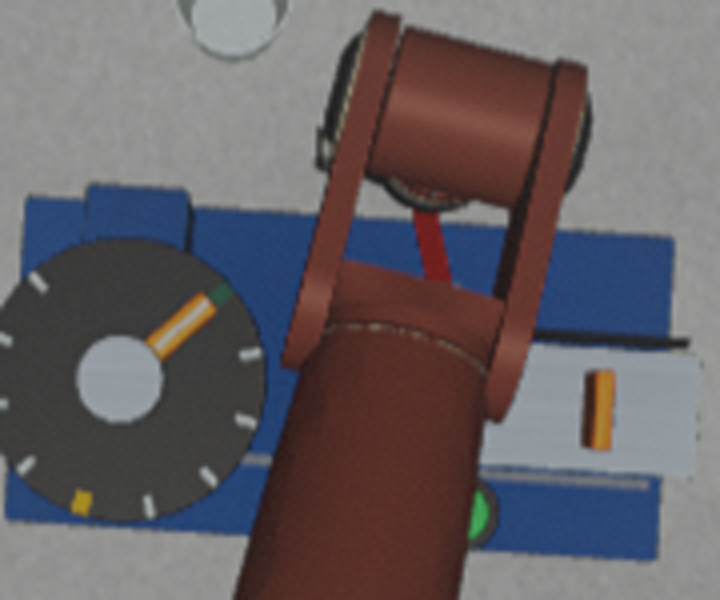

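The lever points along tester +x, tilted slightly to +y: from crop (440,280) to (425,210), about 15°. It is free. Next I go behind the post with the fingers shut.

```bash

python3 -m jog '[[0,0,0,0,0,-0.6,0],[0,0,0,0,0,-0.9,0],[0,0,0,0,0,-1,0],[0,0,0,0,0,-0.8,0],[0,0,0,-0.72,0.92,0,-1]]' >/dev/null
python3 -m jog '[[0,0,0,-0.8,0.92,0,-1],[0,0,0,-0.8,0.92,0,-1],[0,0,0,-0.8,0.92,0,-1],[0,0,0,-0.8,0.92,0,-1],[0,0,0,-0.8,0.92,0,-1]]' >/dev/null
python3 -m jog '[[0,0,0,0,0,0,-1],[0,0,0,0,0,0,-1],[0,0,0,0,0,0,-1]]'>/dev/null;python3 pos.py
python3 - <<'E'
from h import *
d=cam("top");cv2.imwrite("pics/t3.png",cv2.resize(d["img"][180:310,250:440],None,fx=4,fy=4,interpolation=cv2.INTER_CUBIC)[:,:,::-1])
E
```

```text
t 8.55 P [   1.6 -204.6  159.8] toolx [1.    0.002 0.001] z [ 0.001 -0.    -1.   ] q [-0.57  0.03  1.76  0.    1.35  1.05] F [-0.5 -0.3  1.1] op 0.1 g 0.0
```

View pics/t3.png

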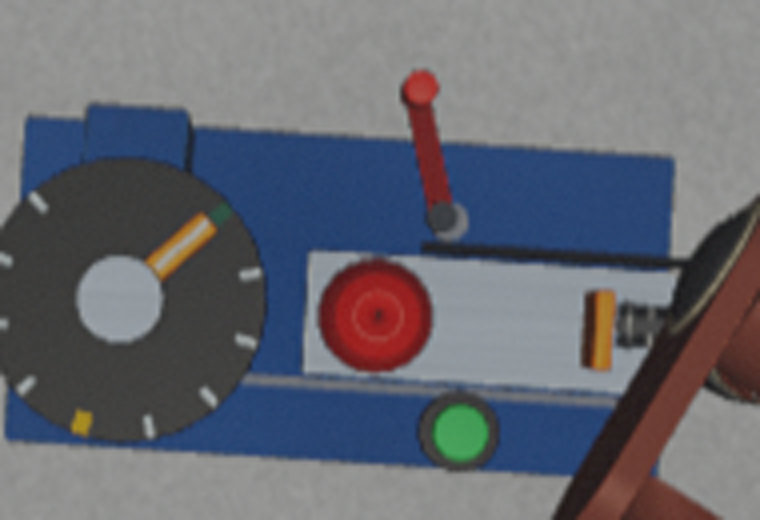

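The lever is free, with its knob at crop (420,88). The finger is behind the post with a gap. I'll lower and push gently.

```bash

python3 -m jog '[[0,0,0,0,0,0.9,-1],[0,0,0,0,0,1,-1],[0,0,0,0,0,1,-1],[0,0,0,0,0,0.5,-1],[0,0,0,0,0,0,-1]]' >/dev/null;python3 pos.py
python3 -m jog '[[0,0,0,0,-0.2,0,-1],[0,0,0,0,-0.2,0,-1],[0,0,0,0,-0.2,0,-1],[0,0,0,0,-0.15,0,-1],[0,0,0,0,-0.2,0,-1]]' >/dev/null;python3 pos.py
python3 -m jog '[[0,0,0,0,-0.25,0,-1],[0,0,0,0,-0.25,0,-1],[0,0,0,0,-0.25,0,-1],[0,0,0,0,-0.25,0,-1],[0,0,0,0,-0.25,0,-1]]' >/dev/null;python3 pos.py
python3 - <<'E'
from h import *
d=cam("top");T=lambda p:(RZ.T@(p-[V[0],V[1],0])).round(3)
print("apple",T(back(d,blob(d,(0,150,40),(8,255,255),(280,240,362,280))[0],.081)))
E
```

```text
t 9.22 P [   0.4 -204.5   56.1] toolx [ 1.     0.001 -0.002] z [-0.002  0.001 -1.   ] q [-0.57  0.14  1.83 -0.    1.18  1.05] F [-0.4  0.3  0.6] op -0.7 g 0.0
t 9.85 P [   1.1 -176.8   57.6] toolx [1.    0.001 0.001] z [ 0.001 -0.001 -1.   ] q [-0.53  0.12  1.85 -0.    1.17  1.09] F [ 0.3 -2.   0.6] op -0.1 g 0.8
t 10.47 P [   1.2 -138.8   57.5] toolx [1.    0.001 0.001] z [ 0.001 -0.    -1.   ] q [-0.47  0.09  1.88  0.    1.17  1.15] F [ 0.7 -0.9  0.5] op -0.0 g 1.0
apple [-0.001  0.02   0.081]
```

```bash

python3 -m jog '[[0,0,0,0,-0.28,0,-1],[0,0,0,0,-0.3,0,-1],[0,0,0,0,-0.3,0,-1],[0,0,0,0,-0.3,0,-1],[0,0,0,0,-0.3,0,-1]]' >/dev/null
python3 -m jog '[[0,0,0,0,-0.3,0,-1],[0,0,0,0,-0.3,0,-1],[0,0,0,0,-0.3,0,-1],[0,0,0,0,-0.3,0,-1],[0,0,0,0,-0.25,0,-1]]' >/dev/null;python3 pos.py
python3 -m jog '[[0,0,0,0,-0.2,0,-1],[0,0,0,0,-0.15,0,-1],[0,0,0,0,-0.15,0,-1],[0,0,0,0,-0.1,0,-1],[0,0,0,0,-0.1,0,-1]]' >/dev/null;python3 pos.py
python3 -m jog '[[0,0,0,0,-0.1,0,-1],[0,0,0,0,-0.05,0,-1],[0,0,0,0,0,0,-1]]' >/dev/null;python3 pos.py
```

```text
t 11.78 P [  0.9 -50.8  57.4] toolx [1.    0.001 0.   ] z [ 0. -0. -1.] q [-0.32  0.05  1.93  0.    1.17  1.3 ] F [ 2.  -1.4  0.5] op 0.4 g 1.3
t 12.4 P [  0.9 -30.2  57.4] toolx [1. 0. 0.] z [ 0. -0. -1.] q [-0.29  0.04  1.93 -0.    1.17  1.34] F [ 2.1 -1.8  0.7] op -0.2 g 1.3
t 12.78 P [  0.9 -29.8  57.5] toolx [1.    0.001 0.   ] z [ 0.    -0.008 -1.   ] q [-0.28  0.04  1.93 -0.01  1.17  1.34] F [  1.2 -15.4   0.4] op 0.1 g 8.4
```

Cradle home: TCP y went from -180 to -29.8 (150 mm), and the stop gives 15 N. Now back off, rise, go over the knob and turn the tool to match the lever.

```bash

python3 -m jog '[[0,0,0,0,0.3,0,-1],[0,0,0,0,0.5,0,-1],[0,0,0,0,0,-0.7,-1],[0,0,0,0,0,-1,-1],[0,0,0,0,0,-1,-1]]' >/dev/null
python3 -m jog '[[0,0,0,0.3,0,-0.7,-1],[0,0,0,0.9,-0.1,0,0.4],[0,0,0,0.9,-0.1,0,0.4],[0,0,0,0.9,-0.1,0,0.4],[0,0,0,0.9,0,0,0.4]]' >/dev/null
python3 -m jog '[[0,0,-1,0.8,0,0,0.4],[0,0,-1,0,0,0,0.4],[0,0,-1,0,0,0,0.4],[0,0,0,0,0,0,0.4],[0,0,0,0,0,0,0.4]]'>/dev/null;python3 pos.py
python3 - <<'E'
from h import *
d=cam("top");T=lambda p:(RZ.T@(p-[V[0],V[1],0])).round(3)
c,s=blob(d,(8,120,80),(25,255,255),(310,245,420,280));print("post",c,s,T(back(d,c,.095)))
E
```

```text
t 14.65 P [141.5 -40.9 158.9] toolx [ 0.966  0.258 -0.001] z [-0.001  0.    -1.   ] q [-0.25  0.25  1.52  0.    1.38  1.11] F [ 0.2  0.1 -1.1] op 59.7 g 0.0
post [365. 252.] [55  7  1  1  1] [ 0.019 -0.071  0.095]
```

```bash

python3 -m jog '[[0,0,0,0.04,-0.04,0.8,0.4],[0,0,0,0,0,1,0.4],[0,0,0,0,0,1,0.4],[0,0,0,0,0,0.5,0.4],[0,0,0,0,0,0,0.4]]' >/dev/null;python3 pos.py
python3 -m jog '[[0,0,0,0,0,0,-1],[0,0,0,0,0,0,-1],[0,0,0,0,0,0,-1],[0,0,0,0,0,0,-1],[0,0,0,0,0,0,-1]]' 30 >/dev/null;python3 pos.py
```

```text
t 15.32 P [141.8 -39.1  59. ] toolx [ 0.966  0.259 -0.002] z [-0.003  0.001 -1.   ] q [-0.25  0.35  1.58  0.    1.22  1.11] F [-0.8  0.2  0.5] op 59.9 g 0.0
t 15.95 P [143.8 -39.5  62.1] toolx [0.966 0.259 0.003] z [ 0.003 -0.    -1.   ] q [-0.25  0.35  1.57  0.    1.22  1.11] F [0.2 0.4 5.8] op 21.0 g 30.5
```

Gripped at 21 mm; swing back to locked.

```bash

python3 -m jog '[[0,0,1,-0.01,0.23,0,-1],[0,0,1,-0.01,0.23,0,-1],[0,0,1,-0.01,0.23,0,-1],[0,0,1,-0.01,0.23,0,-1],[0,0,1,-0.01,0.23,0,-1]]' 40 >/dev/null;python3 pos.py
python3 -m jog '[[0,0,1,-0.01,0.23,0,-1],[0,0,1,-0.01,0.23,0,-1],[0,0,1,-0.01,0.23,0,-1],[0,0,1,-0.01,0.23,0,-1],[0,0,1,-0.01,0.23,0,-1]]' 40 >/dev/null;python3 pos.py
```

```text
t 16.57 P [145.2 -74.6  62.2] toolx [ 0.985 -0.175  0.003] z [ 0.002 -0.002 -1.   ] q [-0.3   0.36  1.56 -0.    1.22  1.5 ] F [-0.4 -1.1  5.9] op 20.9 g 38.9
t 17.2 P [ 132.  -106.9   62.2] toolx [ 0.819 -0.574  0.004] z [ 0.002 -0.003 -1.   ] q [-0.35  0.34  1.58 -0.    1.22  1.89] F [-0.8 -3.5  5.6] op 21.0 g 38.9
```

```bash

python3 -m jog '[[0,0,1,-0.01,0.23,0,-1],[0,0,1,-0.01,0.23,0,-1],[0,0,1,-0.01,0.23,0,-1],[0,0,1,-0.01,0.23,0,-1],[0,0,1,-0.01,0.24,0,-1]]' 40 >/dev/null;python3 pos.py
python3 -m jog '[[0,0,0,0,0.15,0,-1],[0,0,0,0,0,0,-1],[0,0,0,0,0,0,-1]]' >/dev/null;python3 pos.py
```

```text
t 17.82 P [ 107.1 -130.9   62.2] toolx [ 0.499 -0.867  0.006] z [ 0.004 -0.005 -1.   ] q [-0.39  0.3   1.63 -0.    1.21  2.28] F [ 1.5 -4.5  4.2] op 21.1 g 39.2
t 18.2 P [ 105.  -132.1   62.3] toolx [ 0.499 -0.866  0.007] z [ 0.009 -0.003 -1.   ] q [-0.4   0.29  1.64  0.    1.2   2.27] F [ 8.5 -2.1 -0.5] op 21.0 g 39.4
```

```bash

python3 -m jog '[[0,0,0,0,0,0,0.4],[0,0,0,0,0,0,0.4],[0,0,0,0,0,-0.5,0.4],[0,0,0,0,0,-1,0.4],[0,0,0,0,0,-1,0.4]]' >/dev/null
python3 -m jog '[[0,0,0,0,0,-1,0.4],[0,0,0,0,0,-1,0.4],[0,0,0,0,0,-1,0.4],[0,0,0,0,0,-1,0.4],[0,0,0,0,0,-1,0.4]]' >/dev/null
python3 -m jog '[[0,0,-1,0,0,0,0.4],[0,0,-1,0,0,0,0.4],[0,0,-1,0,0,0,0.4],[0,0,-1,0,0,0,0.4],[0,0,-1,0,0,0,0.4]]' >/dev/null
python3 -m jog '[[0,0,-1,0,0,0,0.4],[0,0,-1,0,0,0,0.4],[0,0,-1,0,0,0,0.4],[0,0,-1,0,0,0,0.4],[0,0,-1,0,0,0,0.4]]' >/dev/null
python3 -m jog '[[0,0,-1,0,0,0,0.4],[0,0,-1,0,0,0,0.4],[0,0,0,0,0,0,0.4]]' >/dev/null; python3 pos.py
python3 - <<'E'
from h import *
d=cam("side");cv2.imwrite("pics/s4.png",cv2.resize(d["img"][190:350,240:440],None,fx=3.7,fy=3.7,interpolation=cv2.INTER_CUBIC)[:,:,::-1])
print(3.7*(proj(d,[w(105,-129.3,95),w(0,-10,95),w(0,130,81)])-[240,190]))
E
```

```text
t 21.07 P [ 101.6 -130.7  286.2] toolx [ 1.    -0.     0.001] z [ 0.001 -0.    -1.   ] q [-0.4   0.11  1.46 -0.    1.57  1.22] F [-0.1 -0.1  0.4] op 59.6 g 0.0
[[443.04122482  95.67558899]
 [430.99852465 237.96673531]
 [277.64703762 353.7065926 ]]
```

View pics/s4.png

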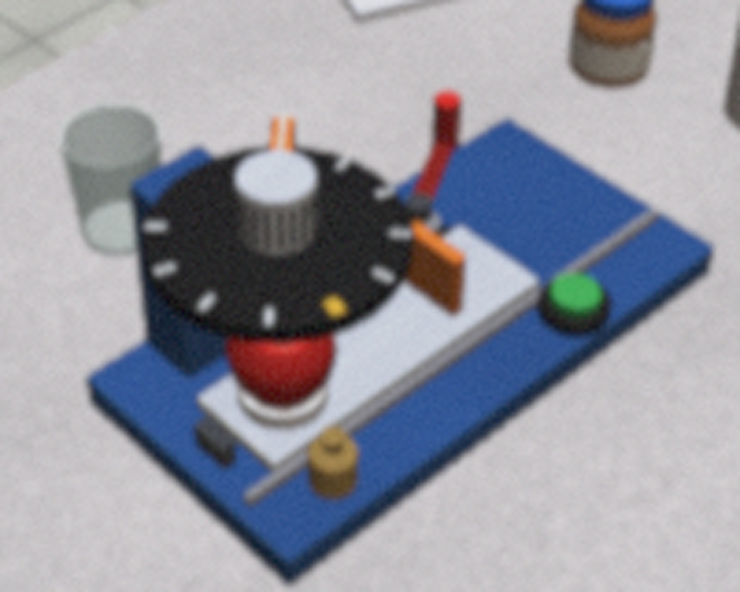

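Side view: knob at (447,100), against a predicted (443,96) when locked. The post is at (437,233), against (431,238) when home, and the apple sits in its cup. Next, move above the lug, check the post from the top, and turn the tool by 135°.

```bash

python3 - <<'E'
from h import *
d=cam("top");T=lambda p:(RZ.T@(p-[V[0],V[1],0])).round(4)
c,s=blob(d,(8,120,80),(25,255,255),(320,240,420,280));print("post",c,s,T(back(d,c,.095)))
E
python3 -m jog '[[0,0,0,-0.27,-0.93,0,0.4],[0,0,0,-0.27,-0.93,0,0.4],[0,0,0,-0.27,-0.93,0,0.4],[0,0,0,-0.27,-0.93,0,0.4],[0,0,0,-0.27,-0.93,0,0.4]]' >/dev/null
python3 -m jog '[[0,0,0,-0.27,-0.93,0,0.4],[0,0,0,-0.27,-0.93,0,0.4],[0,0,0,-0.27,-0.93,0,0.4],[0,0,-1,0,0,0,0.4],[0,0,-1,0,0,0,0.4]]' >/dev/null
for i in 1 2 3 4 5; do python3 -m jog '[[0,0,-1,0,0,0,0.4],[0,0,-1,0,0,0,0.4],[0,0,-1,0,0,0,0.4],[0,0,-1,0,0,0,0.4],[0,0,-1,0,0,0,0.4]]' >/dev/null; done
python3 -m jog '[[0,0,0,0,0,0,0.4],[0,0,0,0,0,0,0.4]]'>/dev/null; python3 pos.py
```

```text
post [339.37362637 258.52747253] [17  9  6 20 91] [-0.0008 -0.0095  0.095 ]
t 25.8 P [ 36.4  93.  285.4] toolx [-0.707  0.707  0.   ] z [-0.  0. -1.] q [-0.06 -0.07  1.65  0.    1.57 -0.79] F [-0.2  0.2  0.4] op 59.8 g 0.0
```

Post at y = -9.5, from -159.1, so the cradle is home. Grip the lug.

```bash

python3 -m jog '[[0,0,0,0,0,0.9,0.4],[0,0,0,0,0,1,0.4],[0,0,0,0,0,0.9,0.4],[0,0,0,0,0,0,0.4],[0,0,0,0,0,0,0.4]]' >/dev/null; python3 pos.py
python3 -m jog '[[0,0,0,0,0,0,-1],[0,0,0,0,0,0,-1],[0,0,0,0,0,0,-1],[0,0,0,0,0,0,-1],[0,0,0,0,0,0,-1]]' 30 >/dev/null;python3 pos.py
```

```text
t 26.43 P [ 37.3  92.5 202.7] toolx [-0.707  0.707 -0.001] z [ 0.002  0.    -1.   ] q [-0.06 -0.02  1.74  0.    1.43 -0.79] F [ 0.3 -0.4 -0.5] op 59.5 g 0.0
t 27.05 P [ 37.2  92.3 202.3] toolx [-0.707  0.707 -0.001] z [ 0.001 -0.    -1.   ] q [-0.06 -0.02  1.74 -0.    1.43 -0.79] F [-1.7  0.2  4.7] op 13.4 g 34.2
```

```bash

for i in 1 2; do python3 -m jog '[[0,0,1,0.007,-0.154,0,-1],[0,0,1,0.007,-0.154,0,-1],[0,0,1,0.007,-0.154,0,-1],[0,0,1,0.007,-0.154,0,-1],[0,0,1,0.007,-0.154,0,-1]]' 40 >/dev/null; python3 pos.py; done
```

```text
t 27.68 P [ 17.6  79.9 202.3] toolx [-0.34   0.94  -0.001] z [ 0.001 -0.    -1.   ] q [-0.08 -0.07  1.79 -0.    1.43 -0.38] F [-1.7 -1.3  4.9] op 13.2 g 40.6
t 28.3 P [ -5.3  76.9 202.3] toolx [ 0.089  0.996 -0.   ] z [ 0.001 -0.    -1.   ] q [-0.09 -0.13  1.84 -0.    1.43  0.05] F [-2.4 -1.   6.1] op 13.4 g 40.7
```

```bash

for i in 1 2 3 4 5; do python3 -m jog '[[0,0,1,0.007,-0.154,0,-1],[0,0,1,0.007,-0.154,0,-1],[0,0,1,0.007,-0.154,0,-1],[0,0,1,0.007,-0.154,0,-1],[0,0,1,0.007,-0.154,0,-1]]' 40 >/dev/null; python3 pos.py; done
python3 -m jog '[[0,0,1,0.007,-0.154,0,-1],[0,0,0,0,0,0,-1],[0,0,0,0,0,0,-1]]' >/dev/null; python3 pos.py
```

```text
t 28.93 P [-27.4  83.9 202.3] toolx [ 0.501  0.865 -0.   ] z [ 0.    -0.001 -1.   ] q [-0.08 -0.18  1.89 -0.    1.44  0.5 ] F [-4.3 -0.9  6.6] op 13.2 g 40.7
t 29.55 P [-44.4  99.5 202.3] toolx [ 0.82   0.572 -0.001] z [-0.    -0.001 -1.   ] q [-0.05 -0.22  1.92 -0.    1.44  0.97] F [-3.5 -0.6  6.2] op 13.1 g 40.8
t 30.18 P [-53.3 120.9 202.3] toolx [ 0.985  0.172 -0.001] z [-0.001 -0.    -1.   ] q [-0.   -0.23  1.93 -0.    1.45  1.45] F [-3.7  0.1  6.7] op 13.0 g 40.8
t 30.8 P [-52.2 144.4 202.3] toolx [ 0.965 -0.261 -0.001] z [-0.001  0.001 -1.   ] q [ 0.04 -0.22  1.92  0.    1.44  1.93] F [-4.8  2.   7.2] op 13.4 g 40.8
t 31.43 P [-41.4 164.9 202.3] toolx [ 0.765 -0.644 -0.001] z [-0.     0.002 -1.   ] q [ 0.08 -0.18  1.88  0.    1.44  2.4 ] F [-3.7  2.3  6. ] op 13.5 g 40.8
t 31.8 P [-38.3 168.2 202.3] toolx [ 0.708 -0.707 -0.002] z [-0.001  0.002 -1.   ] q [ 0.09 -0.17  1.87  0.    1.44  2.49] F [-3.1  1.4  6.7] op 13.0 g 40.8
```

```bash

python3 -m jog '[[0,0,0,0,0,0,0.2],[0,0,0,0,0,0,0.2],[0,0,0,0,0,0,0.2],[0,0,0,0,0,-0.5,0.2],[0,0,0,0,0,-1,0.2]]' >/dev/null
python3 -m jog '[[0,0,0,0,0,-1,0.2],[0,0,0,0,0,-0.5,0.2],[0,0,0,0.63,0.82,0,-1],[0,0,0,0.63,0.82,0,-1],[0,0,0,0.63,0.82,0,-1]]' >/dev/null
python3 -m jog '[[0,0,0,0.63,0.82,0,-1],[0,0,0,0.63,0.82,0,-1],[0,0,0,0.63,0.82,0,-1],[0,0,0,0.63,0.82,0,-1],[0,0,0,0.63,0.82,0,-1]]' >/dev/null
python3 -m jog '[[0,0,0,0,0,0,-1],[0,0,0,0,0,0,-1]]' >/dev/null;python3 pos.py
python3 - <<'E'
from h import *
d=cam("top");T=lambda p:(RZ.T@(p-[V[0],V[1],0])).round(4)
c,s=blob(d,(8,120,80),(25,255,255),(250,225,320,295));print("lug?",c,s,T(back(d,c,.226)))
cv2.imwrite("pics/t5.png",cv2.resize(d["img"][190:310,240:430],None,fx=4,fy=4,interpolation=cv2.INTER_CUBIC)[:,:,::-1])
E
```

```text
t 33.92 P [-70.2 -78.2 291.2] toolx [ 0.708 -0.707 -0.001] z [-0.     0.001 -1.   ] q [-0.42 -0.32  1.85  0.    1.61  1.99] F [-0.8  0.3 -0.8] op 0.0 g 0.0
lug? [266.15909091 269.34090909] [ 9 38 15 14 44] [-0.035   0.1578  0.226 ]
```

View pics/t5.png

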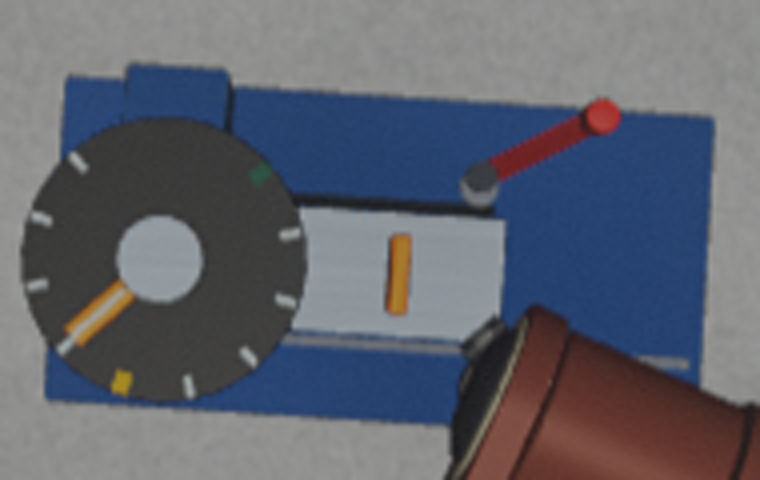

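The lug is on the white tick just past yellow, at (68,345), which is 6. The lever is locked with its knob at (602,118), and the cradle is home. Press the button.

```bash

python3 -m jog '[[0,0,0,0,0,1,-1],[0,0,0,0,0,1,-1],[0,0,0,0,0,1,-1],[0,0,0,0,0,1,-1],[0,0,0,0,0,1,-1]]' >/dev/null
python3 -m jog '[[0,0,0,0,0,1,-1],[0,0,0,0,0,1,-1],[0,0,0,0,0,0.6,-1],[0,0,0,0,0,0,-1],[0,0,0,0,0,0,-1]]' >/dev/null;python3 pos.py
python3 -m jog '[[0,0,0,0,0,0.2,-1],[0,0,0,0,0,0.15,-1],[0,0,0,0,0,0.15,-1],[0,0,0,0,0,0,-1]]' >/dev/null;python3 pos.py
```

```text
t 35.23 P [-69.2 -78.7  64.6] toolx [ 0.708 -0.706  0.002] z [ 0.002 -0.001 -1.   ] q [-0.42 -0.12  2.07  0.    1.18  1.99] F [-0.  -0.3  0.1] op -0.2 g 0.0
t 35.73 P [-69.9 -78.8  48.6] toolx [ 0.707 -0.707  0.   ] z [ 0. -0. -1.] q [-0.42 -0.1   2.08  0.    1.15  1.99] F [-0.3  0.1  3. ] op 0.3 g 1.7
```

```bash

python3 -m jog '[[0,0,0,0,0,0.1,-1],[0,0,0,0,0,0.1,-1],[0,0,0,0,0,0,-1],[0,0,0,0,0,0,-1]]' >/dev/null;python3 pos.py
```

```text
t 36.23 P [-69.6 -78.9  45.7] toolx [ 0.708 -0.706 -0.001] z [-0.001  0.    -1.   ] q [-0.42 -0.09  2.08 -0.    1.15  1.99] F [-9.8  2.9 23.6] op 0.1 g 12.0
```

Bottomed out at 23 N. Retreat and check.

```bash

python3 -m jog '[[0,0,0,0,0,-0.5,-1],[0,0,0,0,0,-1,-1],[0,0,0,0,0,-1,-1],[0,0,0,0,0,-1,-1],[0,0,0,0,0,-1,-1]]' >/dev/null
python3 -m jog '[[0,0,0,0,0,-1,-1],[0,0,0,0,0,-1,-1],[0,0,0,0,0,-1,-1],[0,0,0,0,0,0,-1],[0,0,0,0,0,0,-1]]' >/dev/null;python3 pos.py
python3 - <<'E'
from h import *
d=cam("side");cv2.imwrite("pics/s6.png",cv2.resize(d["img"][190:350,240:440],None,fx=3.7,fy=3.7,interpolation=cv2.INTER_CUBIC)[:,:,::-1])
E
```

```text
t 37.48 P [-70.8 -78.5 265.8] toolx [ 0.707 -0.707 -0.002] z [-0.002  0.001 -1.   ] q [-0.42 -0.31  1.89 -0.    1.57  1.99] F [-1.  -0.7 -0.7] op 0.1 g 0.0
```

View pics/s6.png

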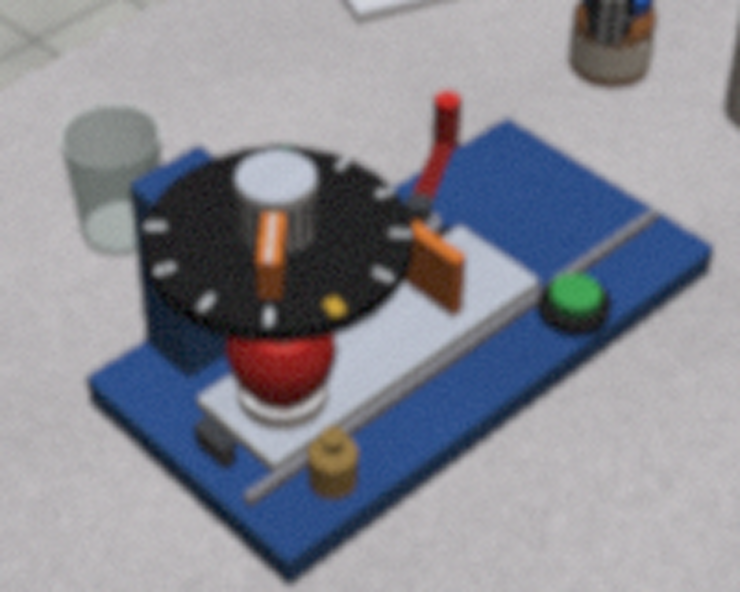

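The lug is on 6 at (270,250), the button is up again at (577,293), the apple is in its cup at (280,365), and the knob is locked at (447,100).

```bash
python3 -c "
from station import finish_job
print(finish_job())"
```

```text
the job is handed in; nothing more can be done
None
```

I handed the job in at about 37.5 s: lever swung out, cradle pushed home, lever locked again, sleeve set to 6 and start button pressed. The last picture shows the apple in its cup and the weight and beaker unmoved; the bottle and tray were not re-checked, and no verdict came back.

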